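# Open a specimen jar in its bench nest

## Task

Lower the blue nest plate with the square collar over the two locating pins of the dark metal docking base until it rests flush, and let go of it; then stand the closed square specimen jar in the collar, which keeps it from turning. Unscrew the tight gold lid anticlockwise until its threads let go, lift it straight up clear of the jar and finish while still holding it level just above the mouth, about 2 cm clear, so that a colleague can pick out a specimen; the jar and the nest plate stay fully home. Leave everything else on the bench where it stands.

Things in the scene. Friction and masses are not known exactly. Their poses are not given: they have to be found in the camera images.
- dock_top (a point): Docking base: dark grey steel plate 104 x 170 mm, 12 mm thick, fixed to the bench, at another place and turn each time. This point: centre of its top face, midway between its pins, 12 mm above the bench; x along its short side, y along its long side, z up. Two steel locating pins, 10 mm across, at y = +50 and -50 mm stand 14 mm above the plate, the top 5 mm tapered to 5.6 mm.
- nest_center (a point): Blue nest plate (loose, 0.25 kg), lying on the bench: 86 x 130 mm (x, y), 8 mm thick, with two 13 mm through holes at y = +50 and -50 mm and a square collar in its middle. 30 mm tall in all; this point is on its axis 15 mm above its underside, z up. It fits the pins either way round; flush on the base this point lies 15 mm above dock_top and the pins stand 6 mm proud of the plate.
- nest_floor (a point): Centre of the nest's floor (the plate's top face, 8 mm above its underside) inside the square collar: 60 mm across outside, 52 mm inside, walls 4 mm thick and 22 mm tall, sides along the nest's x and y, open at the top. Grip the nest across the outside of the collar, best on its faces at x = +30 and -30 mm, which lie away from the pins.
- jar_center (a point): Specimen jar (loose, clear glass, dry seed pods inside, 0.2 kg): square body 48 x 48 mm, 50 mm tall, edges rounded 5 mm, sides along x and y; 75 mm tall with its lid. This point: on its axis 37.5 mm above its underside, z up. It stands in the collar with 2 mm of play a side, in any of four turns, its underside on the nest's floor (this point 30.5 mm above nest_center).
- jar_rim (a point): Centre of the jar's mouth (rim of the round neck, 37 mm across), 71 mm above the jar's underside, hidden while the lid is on. Standing loose on the bench the jar would only spin with its lid; the shut jar may be carried by its lid, whose threads hold it.
- lid_center (a point): Jar's lid: round gold metal twist-off lid, 52 mm across, 20 mm tall, 0.04 kg, knurled side, a short red mark on top along its x axis. This point: on its axis half-way up, z up. Shut, it lies 28 mm above jar_center, its lower edge 5 mm above the jar's square shoulder, its red mark within 7 degrees of the jar's x axis. Held 2 cm clear of the rim it lies 63.5 mm above jar_center.
- lid_edge (a point): Centre of the lid's lower edge, 10 mm below lid_center. Three lugs under sloping threads hold the lid, a sprung liner makes it tight (about 0.4 N m to start, easy after 30 degrees). Turned anticlockwise seen from above, at constant height or rising 3 mm, it is free about 60 degrees from the jar's x axis and meets a stop at about 93; between 62 and 90 it lifts straight off.
- petri: Bystander, leave it alone: stack of clear Petri dishes, 90 mm across, 49 mm tall; origin at the centre of its underside.
- amber_jar: Bystander, leave it alone: round amber jar with a black cap, 54 mm across, 85 mm tall; origin at the centre of its underside.
- tip_box: Bystander, leave it alone: blue pipette-tip box with a clear lid, 85 x 120 x 75 mm; origin at the centre of its underside.
- wash_bottle: Bystander, leave it alone: white wash bottle with a red spout, 68 mm across, 190 mm tall; origin at the centre of its underside.
- forceps: Bystander, leave it alone: steel forceps lying flat, 130 mm long; origin at the centre of its underside.
- tube_rack: Bystander, leave it alone: green tube rack with capped tubes, 62 x 150 x 68 mm; origin at the centre of its underside.
- sort_tray: Bystander, leave it alone: shallow white sorting tray, 110 x 150 x 14 mm; origin at the centre of its underside.
- spare: Bystander, leave it alone: grey spare nest plate with a ROUND collar (for round jars; not used here), 86 x 130 x 26 mm; origin at the centre of its underside.
Mind the look-alikes: they are no part of the job. There is more than one size of the part that bears lid_center; the job needs the middle-sized.

How it is judged:
On the way, in this order (a step that is already met when the one before it is completed fails the run):
1. the nest plate lies flush over both pins of the docking base and is let go (z of nest_center in the frame of dock_top between 0.013 and 0.0172 m and horizontal distance between nest_center and dock_top below 0.004 m and angle between nest_center's own z axis and vertical below 0.035 rad and contact force between nest and the fingers below 0.5 N), for 0.2 s.
2. the shut jar stands fully home in the nest's collar (z of nest_center in the frame of dock_top between 0.013 and 0.0172 m and horizontal distance between nest_center and dock_top below 0.004 m and angle between nest_center's own z axis and vertical below 0.035 rad and z of jar_center in the frame of nest_center between 0.028 and 0.0325 m and horizontal distance between jar_center and nest_center below 0.006 m and angle between jar_center's own z axis and vertical below 0.06 rad and z of lid_center in the frame of jar_center between 0.02 and 0.0305 m and angle between the x axis of lid_center and the x axis of jar_center, either way round below 0.35 rad), for 0.2 s.
3. the lid is unscrewed anticlockwise until its threads let go, the jar still home (z of nest_center in the frame of dock_top between 0.013 and 0.0172 m and horizontal distance between nest_center and dock_top below 0.004 m and angle between nest_center's own z axis and vertical below 0.035 rad and z of jar_center in the frame of nest_center between 0.028 and 0.0325 m and horizontal distance between jar_center and nest_center below 0.006 m and angle between jar_center's own z axis and vertical below 0.06 rad and angle between the x axis of lid_center and the x axis of jar_center, either way round above 0.95 rad), for 0.1 s.
At the end, for the whole second after the job is handed in: Nest plate flush on the base (2 mm in height, 4 mm sideways); jar fully home in its collar (2 mm, upright within 3 degrees); lid held still by the fingers alone, level within 11 degrees, within 20 mm of the jar's axis, its lower edge 5 to 45 mm above the rim; fingers touch nothing else (all of step 1 and z of jar_center in the frame of nest_center between 0.028 and 0.0325 m and horizontal distance between jar_center and nest_center below 0.006 m and angle between jar_center's own z axis and vertical below 0.06 rad and z of lid_center in the frame of jar_center between 0.0485 and 0.0885 m and horizontal distance between lid_center and jar_center below 0.02 m and angle between lid_center's own z axis and vertical below 0.2 rad and linear speed of lid below 0.02 m/s and contact force between lid and the fingers above 1 N and contact force between lid and jar below 0.2 N and contact force between jar and the fingers below 0.5 N); the arm keeps its last pose, push and grip.
It fails at once if another thing on the bench is moved more than 30 mm (distance of any of petri, amber_jar, tip_box, wash_bottle, forceps, tube_rack, sort_tray, spare from where it was at the start of the episode above 0.03 m).
It fails at once if the jar is tipped over (angle between jar_center's own z axis and vertical above 0.7 rad).
It also fails if it takes over 59 s, if anything falls off the work surface, if the arm or the gripper's body presses on something with over 40 N, if the wrist force passes 120 N, or if a joint passes its speed limit or range.

## Robot

A 6-joint arm with a two-finger parallel gripper is mounted at the origin on the work surface. World frame = base frame: x ahead of the robot, y to its left, z up, the work surface at z = 0. Lengths are in m, angles in rad, forces in N, time in s.
With the tool pointing down it reaches from about 0.25 to 0.8 m from the base axis. Payload 3.9 kg.
Tool frame: the origin (TCP) lies midway between the tips of the shut fingers; the grasp point (between the pads) lies 19 mm behind it; z points along the fingers, y is the direction in which the jaws open and shut (so a half turn about z gives the same grasp; the last joint's range is limited). The gripper opens to 85 mm and grips with 20 to 120 N. Pads are 22 mm wide; open, the fingers measure 114 mm over their backs; the gripper's body (76 mm by 85 mm) begins 54 mm behind the grasp point. The pads swing forward as they close: fully open they stand 13 mm farther back than shut.
Start: joints at [-1.112, 0.26, -0.138, 1.173, 0, 1.571], TCP at [0.233, -0.471, 0.231] pointing down, gripper open.
Joint ranges: [-2.78, 2.78], [-0.83, 1.72], [-1.28, 1.37], [-1.9, 2.12], [-1.57, 1.48], [-3.14, 3.14]. Speed limits (rad/s): [2.57, 2.57, 3.14, 3.14, 3.14, 3.14].

## Interface

Orientations are given as [roll, pitch, yaw] about the fixed x, y, z axes, in that order (R = Rz(yaw) Ry(pitch) Rx(roll)).
In Python, from workcell import r, hand, kinematics, observe, viewer, hand_in gives the robot as it stands. Calls block until the motion is done:
- r.move_to(position, orientation): joint-space move of the TCP to a pose.
- r.move_l(position, orientation=None, max_speed=0.15): straight line of the TCP; orientation=None keeps the orientation; max_speed is the mean speed in m/s.
- r.set_joints(angles): joint-space move.
- hand.gripper_to(opening, grip_force=None): finger opening in m; grip_force is the grip in N (None keeps the last); returns when the fingers have stopped.
- r.sleep(seconds).
- kinematics.ik(position, orientation): joint angles nearest the present ones, or None.
- observe(): the state.
- viewer.snapshot(name): name is "scene" or "top" or "wrist"; returns (picture, depth): 384x512x3 uint8, red, green, blue; 384x512 float32, m along the optical axis (not along the pixel's ray), 0 where there is no reading.
- viewer.camera_model(name): a dict with "camera_matrix" (3x3 intrinsics, pixels), "world_from_camera" (4x4, takes a point from camera to world coordinates); the wrist camera has in their place "hand_eye" (4x4, takes a point from camera to tool coordinates, whose origin is the TCP and whose axes are the flange's). Camera axes: x right, y down, z forward; pixel columns grow to the right and rows downward; lengths in m; the calibration is good to about 2 mm. A picture is of the moment at which its call begins: read the wrist's pose just before it. camera_model takes no time and is no camera call.
A pose or a line that the arm cannot do raises r.PlanningError and nothing moves.
- hand_in(): hands the job in, once; it reports no verdict.
The state is a dict: "time": time; "qpos": joint angles; "qvel": joint speeds; "tau": joint torques, N m; "tool_pos": TCP position; "eef_rot": TCP orientation; "contact_force": force on the tool from outside, world axes, zero at the start; "wrist_torque": the same for the moment, N m; "opening": finger opening in m.
Only numpy, scipy, OpenCV 4.12 (cv2) and the standard library are available. Lean on these libraries where they do the work, as an engineer would, in place of code of your own. Each camera call takes 0.05 s, during which the arm holds its last target.

## Working session

There is one attempt and no reset: what is moved stays moved. The work goes in short steps, each a Python script; the robot and the scene stay as the last script left them, time stands still between calls to the robot, and variables do not carry over. Pictures are saved under pics/ and viewed, and the job is handed in when it is done.

```bash
ls; mkdir -p pics; python3 - <<'E'
from workcell import r, hand, kinematics, observe, viewer
import cv2, numpy as np
for n in ("scene","top"):
    im,d=viewer.snapshot(n); cv2.imwrite(f"pics/{n}0.png",cv2.resize(im[:,:,::-1],(800,600),interpolation=cv2.INTER_CUBIC)); np.savez(f"{n}0.npz",im=im,d=d)
    m=viewer.camera_model(n); print(n,{k:np.round(v,4).tolist() for k,v in m.items() if hasattr(v,'__len__') and not isinstance(v,str)})
print(observe())
E
```

```text
pics
scene {'camera_matrix': [[415.4007, 0.0, 251.8593], [0.0, 415.4007, 191.8447], [0.0, 0.0, 1.0]], 'world_from_camera': [[0.195, 0.5669, -0.8004, 1.9314], [0.9808, -0.1137, 0.1585, -0.2699], [-0.0012, -0.8159, -0.5782, 1.0598], [0.0, 0.0, 0.0, 1.0]]}
top {'camera_matrix': [[457.4792, 0.0, 259.0672], [0.0, 457.4792, 198.7464], [0.0, 0.0, 1.0]], 'world_from_camera': [[0.0809, -0.9743, 0.2104, 0.2586], [-0.9967, -0.0799, 0.0129, -0.0016], [0.0042, -0.2108, -0.9775, 1.4819], [0.0, 0.0, 0.0, 1.0]]}
{'time': 0.1, 'qpos': array([-1.11200830e+00,  2.60612066e-01, -1.39254725e-01,  1.17271056e+00,
        2.91402638e-05,  1.57083458e+00]), 'qvel': array([ 0.00070584, -0.00186352,  0.00438491,  0.00099521,  0.00045573,
       -0.00060148]), 'tau': array([ 1.70228541e-04, -4.06508195e+01,  2.54527187e+01,  1.00801256e-02,
        9.92754781e-05, -1.04240848e-05]), 'tool_pos': array([ 0.23223421, -0.47014558,  0.23054588]), 'eef_rot': array([-3.13981163e+00, -2.90720904e-05,  4.58749719e-01]), 'contact_force': array([ 0.17750718, -0.52657092,  0.15835389]), 'wrist_torque': array([-0.03058091,  0.02196709, -0.02150515]), 'opening': 0.08547573155359273}
```

View pics/top0.png

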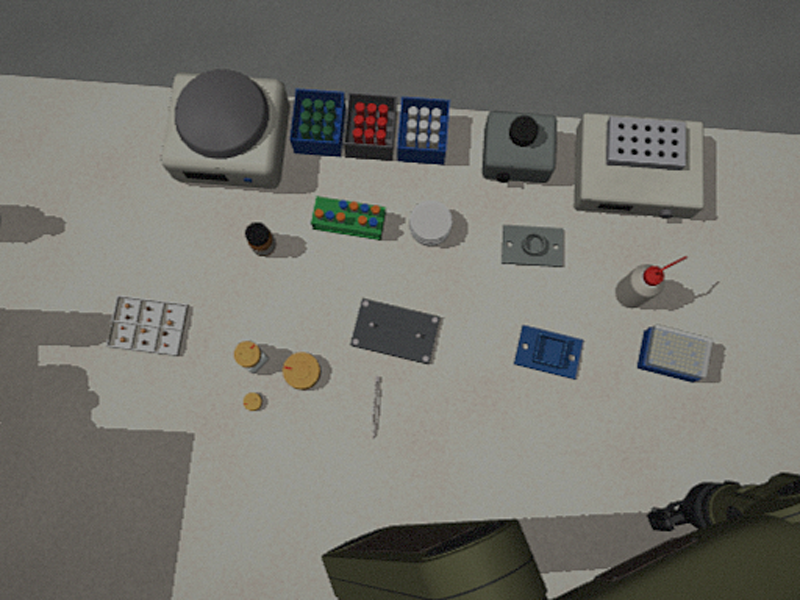

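View pics/scene0.png

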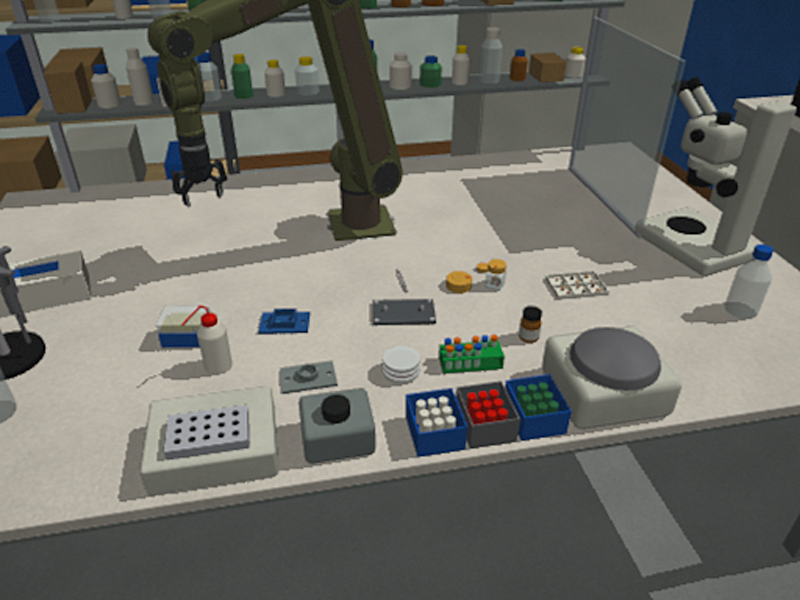

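The top view shows three gold-lid candidates: (248,354), (301,370) and (253,401). The nest candidates are blue with a square collar at (549,352) and grey with a round collar at (533,245). The dock is at (397,331). Next I'll look at close crops.

```bash
cat > h.py <<'E'
import numpy as np, cv2
from workcell import r, hand, kinematics, observe, viewer, hand_in
from scipy.spatial.transform import Rotation as R
def ray(m,T,uv,z):
    K=np.array(m["camera_matrix"]);d=np.linalg.inv(K)@[uv[0],uv[1],1.]
    dw=T[:3,:3]@d; o=T[:3,3]; return o+dw*(z-o[2])/dw[2]
def px(name,uv,z,full=800/512.,T=None):
    m=viewer.camera_model(name); 
    if T is None: T=np.array(m["world_from_camera"])
    uv=(np.array(uv,float)+.5)/full-.5
    return ray(m,T,uv,z)
def wT():
    s=observe(); T=np.eye(4);T[:3,:3]=R.from_euler('xyz',s["eef_rot"]).as_matrix();T[:3,3]=s["tool_pos"]
    return T@np.array(viewer.camera_model("wrist")["hand_eye"])
E
python3 - <<'E'
from h import *
z=np.load("top0.npz");im=z["im"][:,:,::-1];d=z["d"]
a=cv2.resize(im[205:285,140:220],(560,560),interpolation=cv2.INTER_CUBIC)
cv2.imwrite("pics/c1.png",a)
T=np.array(viewer.camera_model("top")["world_from_camera"])
P=lambda uv,z:np.round(px("top",uv,z),4).tolist()
print("lidmid",P((247,353),.075),"big",P((301,370),.075),"small",P((253,401),.02))
print("nestholes",P((526,346),.008),P((574,357),.008), "dock pins",P((375,323),.026),P((419,336),.026))
print("dock corners",[P(u,.012) for u in((364,300),(441,318),(429,363),(351,345))])
K=np.array(viewer.camera_model("top")["camera_matrix"])
for uv in((158,226),(192,237),(162,257),(172,240)):
    dd=d[uv[1],uv[0]];p=T@np.append(np.linalg.inv(K)@[uv[0],uv[1],1]*dd,1);print(uv,np.round(p[:3],4))
print(np.round(viewer.camera_model("wrist")["hand_eye"],3),np.round(viewer.camera_model("wrist")["camera_matrix"],1))
E
```

```text
lidmid [0.4504, 0.323, 0.075] big [0.4254, 0.2124, 0.075] small [0.3609, 0.311, 0.02]
nestholes [0.5216, -0.2399, 0.008] [0.5066, -0.3406, 0.008] dock pins [0.5412, 0.0778, 0.026] [0.5213, -0.0153, 0.026]
dock corners [[0.5912, 0.1061, 0.012], [0.5659, -0.0585, 0.012], [0.4689, -0.0405, 0.012], [0.4933, 0.1242, 0.012]]
(158, 226) [0.4495 0.3224 0.0758]
(192, 237) [0.4295 0.2207 0.029 ]
(162, 257) [0.3598 0.3116 0.0124]
(172, 240) [ 0.4182  0.2893 -0.0027]
[[-0.    -0.945 -0.326  0.085]
 [ 1.    -0.    -0.001 -0.   ]
 [ 0.001 -0.326  0.945 -0.143]
 [ 0.     0.     0.     1.   ]] [[293.    0.  254.7]
 [  0.  293.  196.5]
 [  0.    0.    1. ]]
```

View pics/c1.png

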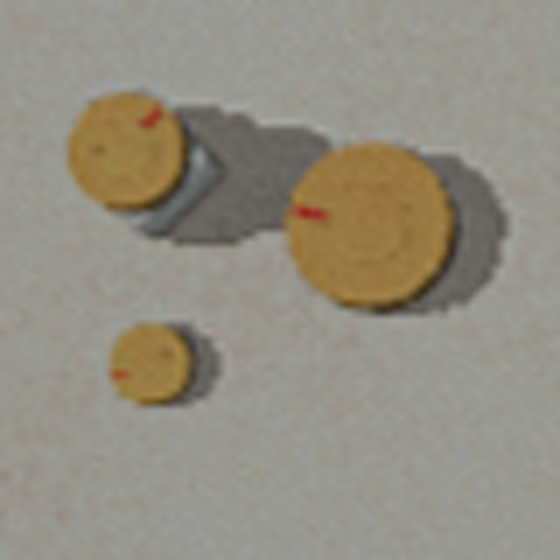

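The middle lid at (248,354) sits on the square jar body visible below it: world (0.450, 0.323), top at z 0.076, about 51 mm across. That matches the description. The other two lids are loose: the big one's top is at z 0.029 and the small one's at 0.012. Next I'll check reach and yaws.

```bash
python3 - <<'E'
from h import *
for nm,p in (("nest",(.514,-.290,.2)),("dock",(.530,.033,.2)),("jar",(.45,.323,.2))):
  for y in range(-180,181,45):
    q=kinematics.ik(list(p),[np.pi,0,np.deg2rad(y-9)]); print(nm,y-9,None if q is None else np.round(q,2))
E
```

```text
nest -189 [-0.51  0.39 -0.04  1.15  0.   -0.36]
nest -144 [-0.51  0.39 -0.04  1.15  0.   -1.14]
nest -99 [-0.51  0.39 -0.04  1.15  0.   -1.93]
nest -54 [-0.51  0.39 -0.04  1.15  0.   -2.71]
nest -9 [-0.51  0.39 -0.04  1.15  0.    2.78]
nest 36 [-0.51  0.39 -0.04  1.15  0.    2.  ]
nest 81 [-0.51  0.39 -0.04  1.15  0.    1.21]
nest 126 [-0.51  0.39 -0.04  1.15  0.    0.43]
nest 171 [-0.51  0.39 -0.04  1.15  0.   -0.36]
dock -189 [ 0.06  0.29 -0.19  1.1   0.    0.22]
dock -144 [ 0.06  0.29 -0.19  1.1   0.   -0.57]
dock -99 [ 0.06  0.29 -0.19  1.1   0.   -1.35]
dock -54 [ 0.06  0.29 -0.19  1.1   0.   -2.14]
dock -9 [ 0.06  0.29 -0.19  1.1   0.   -2.92]
dock 36 [ 0.06  0.29 -0.19  1.1   0.    2.58]
dock 81 [ 0.06  0.29 -0.19  1.1   0.    1.79]
dock 126 [ 0.06  0.29 -0.19  1.1   0.    1.  ]
dock 171 [ 0.06  0.29 -0.19  1.1   0.    0.22]
jar -189 [ 0.62  0.32 -0.13  1.12  0.    0.78]
jar -144 [ 0.62  0.32 -0.13  1.12  0.   -0.01]
jar -99 [ 0.62  0.32 -0.13  1.12  0.   -0.79]
jar -54 [ 0.62  0.32 -0.13  1.12  0.   -1.58]
jar -9 [ 0.62  0.32 -0.13  1.12  0.   -2.36]
jar 36 [ 0.62  0.32 -0.13  1.12  0.    3.14]
jar 81 [ 0.62  0.32 -0.13  1.12  0.    2.35]
jar 126 [ 0.62  0.32 -0.13  1.12  0.    1.57]
jar 171 [ 0.62  0.32 -0.13  1.12  0.    0.78]
```

```bash
cat >> h.py <<'E'
def look(tag,c,yawd,z=.19,off=.05):
    y=np.deg2rad(yawd)
    r.move_to([c[0]+off*np.cos(y),c[1]+off*np.sin(y),z],[np.pi,0,y]); r.sleep(.15)
    shot(tag)
def shot(tag,name="wrist"):
    T=wT() if name=="wrist" else np.array(viewer.camera_model(name)["world_from_camera"]); im,d=viewer.snapshot(name)
    np.savez(tag+".npz",im=im,d=d,T=T)
    cv2.imwrite(f"pics/{tag}.png",cv2.resize(im[:,:,::-1],(800,600),interpolation=cv2.INTER_CUBIC))
    print(tag,observe()["time"])
def wp(tag,uv,z):
    return px("wrist",uv,z,T=np.load(tag+".npz")["T"])
E
python3 - <<'E'
from h import *
print(observe()["time"]); look("dock1",(.530,.033),81); look("nest1",(.514,-.290),81)
E
```

```text
0.1
dock1 2.5583
nest1 3.9833
```

View pics/dock1.png

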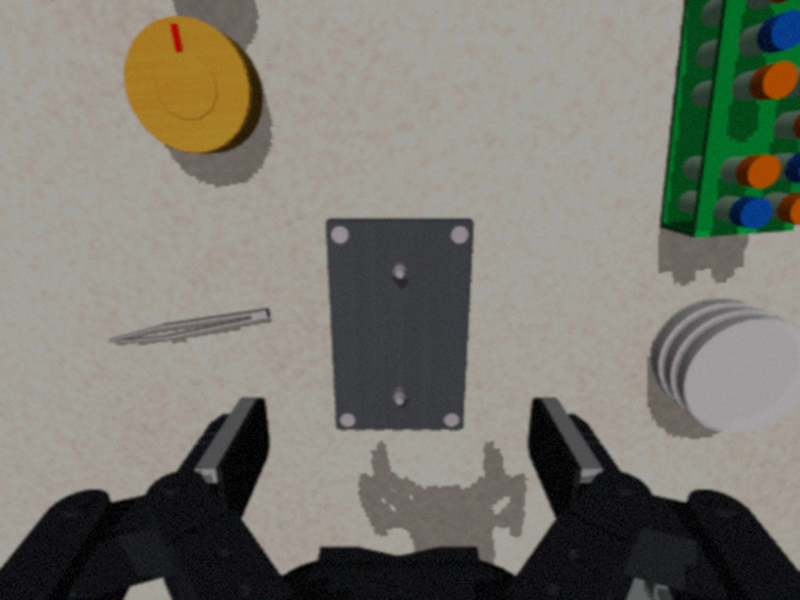

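View pics/nest1.png

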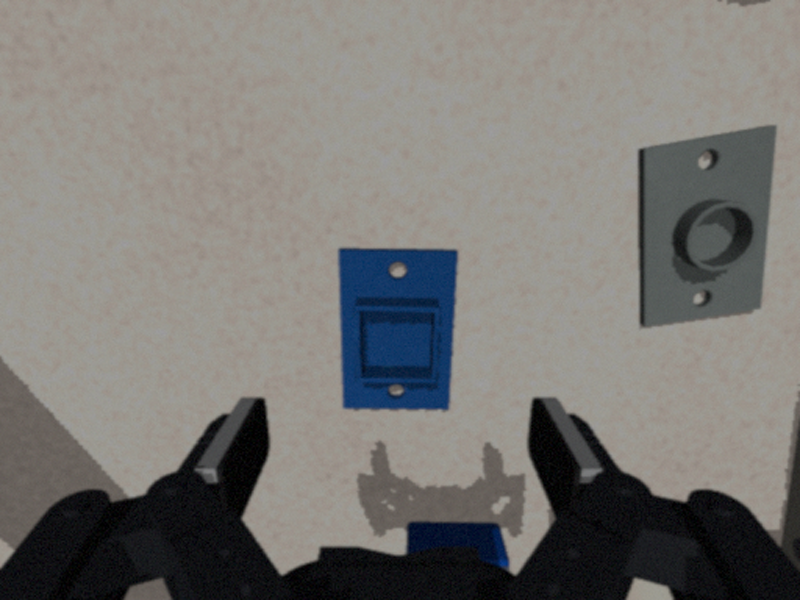

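The dock's top corners are at (328,219), (473,219), (463,430) and (337,430), with pins at (399,270) and (399,398). The nest plate's corners are at (340,249), (457,251), (448,409) and (345,408), with holes at (398,270) and (397,391).

```bash
cat > t.py <<'E'
from h import *
for t,z in(("dock1",.012),("nest1",.008)):
    d=np.load(t+".npz");im=d["im"];c=im[135:290,200:320] 
    cv2.imwrite(f"pics/{t}c.png",cv2.resize(c[:,:,::-1],None,fx=3.8,fy=3.8,interpolation=cv2.INTER_CUBIC))
def fit(t,us,z):
    P=np.array([wp(t,u,z)[:2] for u in us]); c=P.mean(0)
    v=(P[0]-P[3])+(P[1]-P[2]); print(t,np.round(c,4),"long yaw",np.rad2deg(np.arctan2(v[1],v[0])),"L",np.linalg.norm(v)/2,"W",np.linalg.norm(P[0]-P[1]),np.linalg.norm(P[3]-P[2]))
fit("dock1",[(328,219),(473,219),(463,430),(337,430)],.012)
fit("nest1",[(340,249),(457,251),(448,409),(345,408)],.008)
for t,us,z in (("dock1",[(399,266),(399,393)],.026),("nest1",[(398,268),(397,389)],.008)):
    P=np.array([wp(t,u,z)[:2] for u in us]);v=P[0]-P[1];print(P.mean(0),np.linalg.norm(v),np.rad2deg(np.arctan2(v[1],v[0])))
E
python3 t.py
```

```text
dock1 [0.5328 0.0357] long yaw 80.84813236838711 L 0.17066481178094184 W 0.10070726571590716 0.10277082156977417
nest1 [ 0.5148 -0.2872] long yaw 80.39421553927781 L 0.1303533603279022 W 0.08411081945950195 0.08355996201285429
[0.53285565 0.04181855] 0.09858387512659722 80.92414271232838
[ 0.51516187 -0.28498653] 0.09924286671367057 80.63180738180938
```

View pics/dock1c.png

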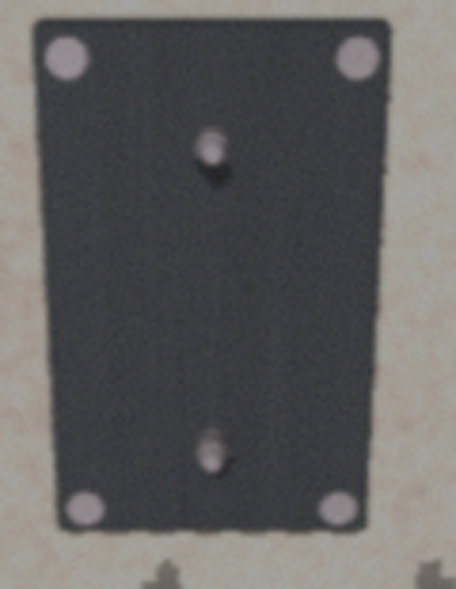

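View pics/nest1c.png

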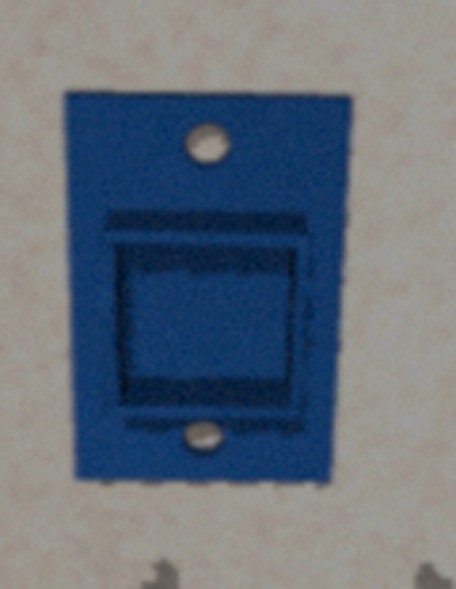

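```bash
cat >> t.py <<'E'
print("refined")
fit("dock1",[(327.5,220.5),(473,220.5),(463,429.5),(336.5,429.5)],.012)
fit("nest1",[(339.6,249.1),(457.2,250.8),(448.6,409.1),(343.8,407.9)],.008)
for t,us,z in (("dock1",[(399.7,272.5),(399.7,399.3)],.026),("nest1",[(398,269.7),(396,389.4)],.008)):
    P=np.array([wp(t,u,z)[:2] for u in us]);v=P[0]-P[1];print(P.mean(0),np.linalg.norm(v),np.rad2deg(np.arctan2(v[1],v[0])))
for t,uv in (("nest1",(390,350)),("nest1",(343,262)),("nest1",(420,300)),("dock1",(399,330)),("dock1",(300,300))):
    d=np.load(t+".npz");u=int(uv[0]/1.5625),int(uv[1]/1.5625);T=d["T"]
    K=np.array(viewer.camera_model("wrist")["camera_matrix"]);print(t,(T@np.append(np.linalg.inv(K)@[u[0],u[1],1]*d["d"][u[1],u[0]],1)).round(4)[:3])
E
python3 t.py
```

```text
dock1 [0.5328 0.0357] long yaw 80.84813236838711 L 0.17066481178094184 W 0.10070726571590716 0.10277082156977417
nest1 [ 0.5148 -0.2872] long yaw 80.39421553927781 L 0.1303533603279022 W 0.08411081945950195 0.08355996201285429
[0.53285565 0.04181855] 0.09858387512659722 80.92414271232838
[ 0.51516187 -0.28498653] 0.09924286671367057 80.63180738180938
refined
dock1 [0.5326 0.0355] long yaw 80.8368060224992 L 0.16915598417916605 W 0.10116139699387448 0.10313612630473985
nest1 [ 0.5146 -0.2872] long yaw 80.322593194443 L 0.13039224165602453 W 0.08453544923745612 0.08502186075242787
[0.53256707 0.03679264] 0.09939850876449936 80.9526036668042
[ 0.51464068 -0.28573153] 0.09834011744153884 80.16195812843394
nest1 [ 0.5065 -0.2997  0.0078]
nest1 [ 0.4845 -0.2246  0.0093]
nest1 [ 0.5349 -0.2608  0.0143]
dock1 [0.532  0.038  0.0111]
dock1 [4.609e-01 6.960e-02 2.000e-04]
```

```bash
python3 - <<'E'
from h import *
n=np.array([.5146,-.2867]); o=[np.pi,0,np.deg2rad(80.3)]
r.move_to([*n,.07],o); r.move_l([*n,.008],max_speed=.1)
print(observe()["contact_force"].round(1))
hand.gripper_to(.05,60); s=observe(); print(s["opening"],s["contact_force"].round(1),s["tool_pos"],s["time"])
r.move_l([*n,.11],max_speed=.15); s=observe(); print(s["opening"],s["contact_force"].round(1),s["tool_pos"])
shot("hold1")
E
```

```text
[ 0.4 -0.4 -0.1]
0.05853836363239832 [-0.2  0.2  5.6] [ 0.51525665 -0.2871233   0.00923522] 5.6917
0.058456077340566126 [ 0.2  1.  -2.7] [ 0.51374763 -0.28621813  0.10888116]
hold1 6.575
```

View pics/hold1.png

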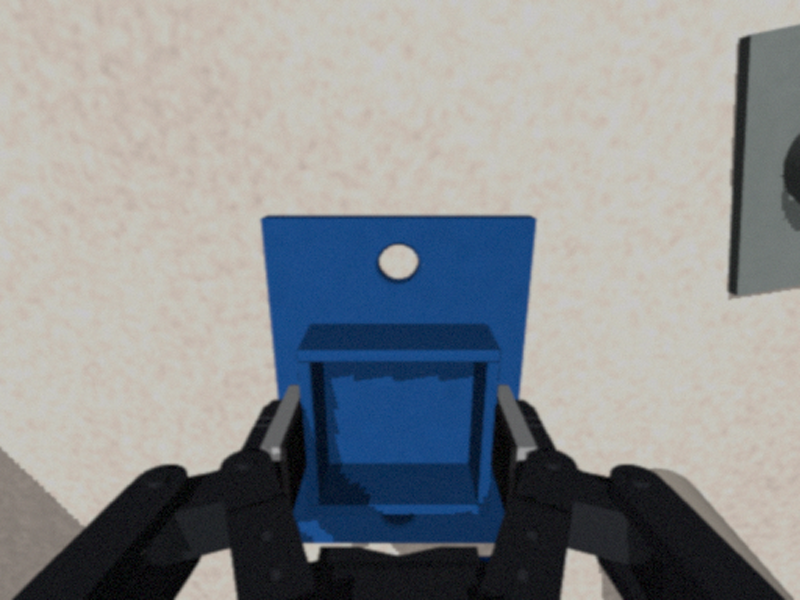

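The nest is held squarely, with its near hole at (399,262) and the plate's top edge at y = 217. I'll work out its offset in the hand, then carry it.

```bash
python3 - <<'E'
from h import *
s=observe(); T=s["tool_pos"]; print(s["time"],T,s["eef_rot"])
zt=T[2]-.009+.008
h=wp("hold1",(398.5,261),zt); y=s["eef_rot"][2]
tx=np.array([np.cos(y),np.sin(y)]); 
P=[wp("hold1",u,zt)[:2] for u in((263,217),(535,217))]; print("width",np.linalg.norm(P[0]-P[1]),"yaw",np.rad2deg(np.arctan2(*(P[1]-P[0])[::-1])))
print("hole along tool x",(h[:2]-T[:2])@tx, "across",(h[:2]-T[:2])@[tx[1],-tx[0]])
# carry
d=np.array([.5326,.0362]); o=[np.pi,0,np.deg2rad(80.9)]
r.move_to([*d,.08],o); r.sleep(.3); s=observe();print(s["tool_pos"],s["eef_rot"],s["contact_force"].round(2),s["time"]); shot("over1")
E
```

```text
6.575 [ 0.51348296 -0.28610581  0.1085347 ] [-3.13886177e+00 -9.49800308e-04  1.40145428e+00]
width 0.08469159075930492 yaw -9.696067564558309
hole along tool x 0.05079208969646819 across 0.0011717945808682752
[0.53288131 0.03532957 0.08007017] [3.14130770e+00 2.37150175e-05 1.41040026e+00] [-0.14 -0.11 -2.23] 8.1083
over1 8.1583
```

View pics/over1.png

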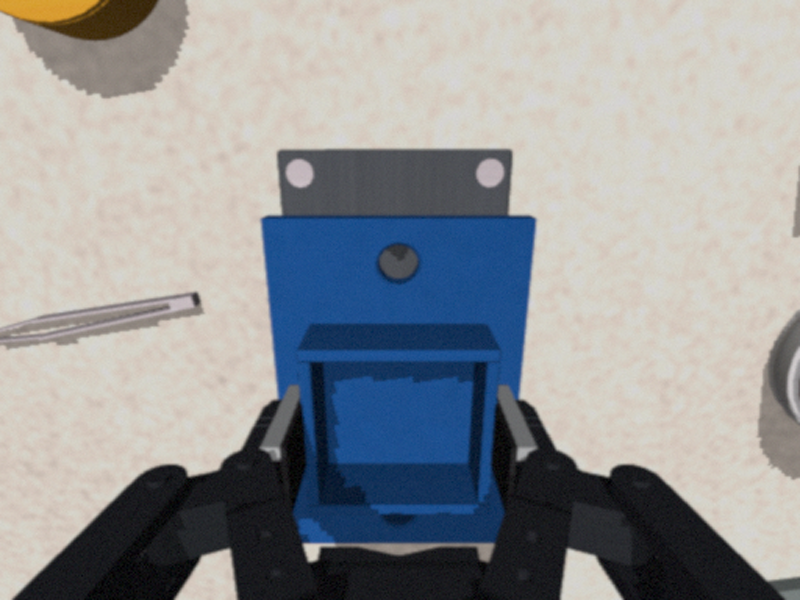

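```bash
python3 - <<'E'
from h import *
s=observe();T=s["tool_pos"];y=s["eef_rot"][2];tx=np.array([np.cos(y),np.sin(y)]);ty=np.array([tx[1],-tx[0]])
f=lambda u,z:(lambda v:(round(v@tx*1e3,2),round(v@ty*1e3,2)))(wp("over1",u,z)[:2]-T[:2])
print("dock corners",f((278.5,151),.012),f((511.5,151),.012),"feet",f((300,173),.012),f((490,173),.012))
zt=T[2]-.001
print("nest corners",f((263,216.5),zt),f((535,216.5),zt),"hole",f((398.5,261),zt), "dk dock1 ctr",(np.array([.5326,.036])-T[:2])@tx,(np.array([.5326,.036])-T[:2])@ty)
E
```

```text
dock corners (np.float64(84.05), np.float64(-51.23)) (np.float64(83.98), np.float64(50.22)) feet (np.float64(74.84), np.float64(-42.51)) (np.float64(74.78), np.float64(41.45))
nest corners (np.float64(64.92), np.float64(-41.04)) (np.float64(64.87), np.float64(43.4)) hole (np.float64(50.78), np.float64(1.03)) dk dock1 ctr 0.0004639111165453286 -0.00028171016882653805
```

```bash
python3 - <<'E'
from h import *
y=np.deg2rad(80.9);ty=np.array([np.sin(y),-np.cos(y)]); o=[np.pi,0,y]
s=observe();c=np.array([.5326,.0362])-.0013*ty   # commanded basis
c=c+ (np.array([.5326,.0362])-s["tool_pos"][:2])*0.5
c=np.array([.5326,.0357])-.0013*ty
r.move_l([*c,.038],o,max_speed=.08)
for z in (.034,.031,.028,.025,.022,.0205):
    r.move_l([*c,z],o,max_speed=.04); s=observe(); print(z,s["tool_pos"].round(4),s["contact_force"].round(1),s["wrist_torque"].round(2),round(s["time"],2))
    if abs(s["contact_force"]+[0,0,2.3]).max()>15: break
E
```

```text
0.034 [0.5314 0.0359 0.0341] [ 0.3 -0.5 -1.8] [ 0.   -0.02 -0.02] 9.08
0.031 [0.5311 0.0359 0.0309] [ 0.1  0.3 -2.5] [-0.01  0.02 -0.04] 9.33
0.028 [0.5311 0.0359 0.0278] [-0.3  0.2 -3.3] [0.06 0.03 0.03] 9.58
0.025 [0.5311 0.0359 0.0248] [-0.6  0.3 -2.9] [-0.01 -0.04  0.01] 9.83
0.022 [0.5311 0.0359 0.0218] [-0.3 -0.1 -2. ] [-0.01 -0.02  0.02] 10.08
0.0205 [0.5315 0.0359 0.0212] [-2.  -0.8  4.9] [-0.02  0.3  -0.03] 10.33
```

It made contact at tool z 0.0212, which is the flush height I predicted. Release, then look.

```bash
python3 - <<'E'
from h import *
hand.gripper_to(.085); s=observe();print(s["opening"],s["contact_force"].round(1),s["tool_pos"])
r.move_l([.5311,.0359,.09],max_speed=.2)
look("nest2",(.5326,.036),81)
look("jar1",(.45,.323),125,z=.19)
E
```

```text
0.08492947277534112 [ 0.1 -0.7 -1.1] [0.53146337 0.03589539 0.02043682]
nest2 11.9417
jar1 13.3
```

View pics/nest2.png

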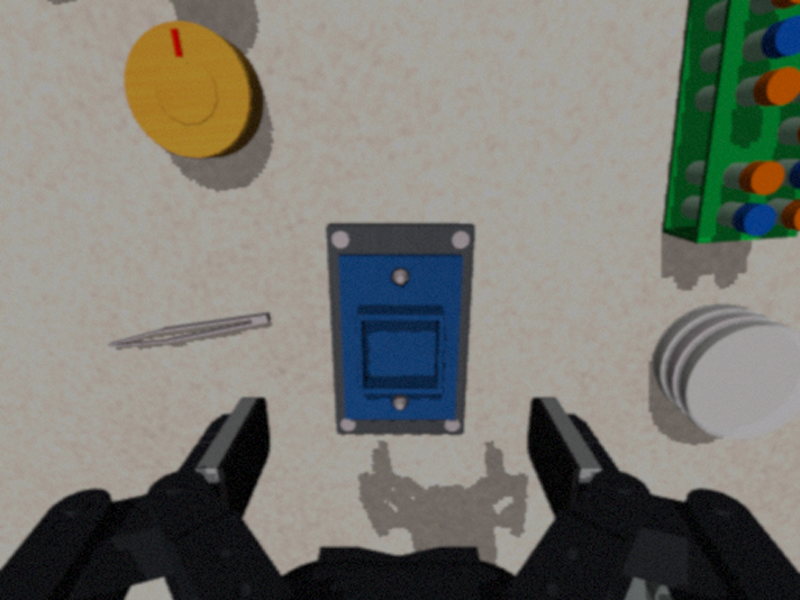

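View pics/jar1.png

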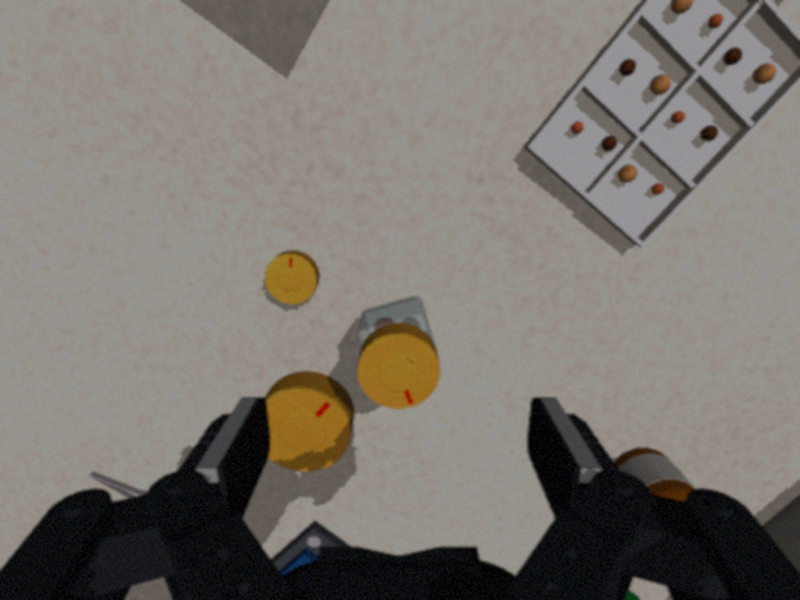

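The nest is seated with both pins showing proud at (400,275) and (400,402). The jar's lid is near (399,361) with its mark at (408,397). The jar's body edge runs from (361,315) to (420,297). Crops next.

```bash
python3 - <<'E'
from h import *
for t,(x0,y0,x1,y1) in {"jar1":(220,180,290,270),"nest2":(205,140,310,280)}.items():
    d=np.load(t+".npz");k=560/(y1-y0)
    cv2.imwrite(f"pics/{t}c.png",cv2.resize(d["im"][y0:y1,x0:x1,::-1],None,fx=k,fy=k,interpolation=cv2.INTER_CUBIC)); print(k)
im=np.load("jar1.npz")["im"].astype(int)
m=((im[:,:,0]-im[:,:,2]>60)).astype(np.uint8); m[:200]=0;m[:,:226]=0;m[:,290:]=0
ys,xs=np.nonzero(m);print(xs.min(),xs.max(),ys.min(),ys.max())
E
```

```text
6.222222222222222
4.0
229 281 208 261
```

View pics/jar1c.png

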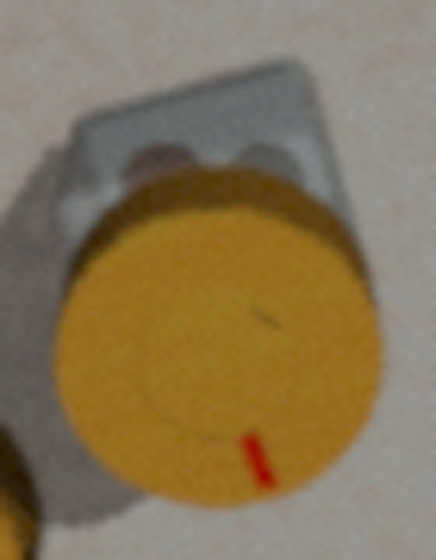

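View pics/nest2c.png

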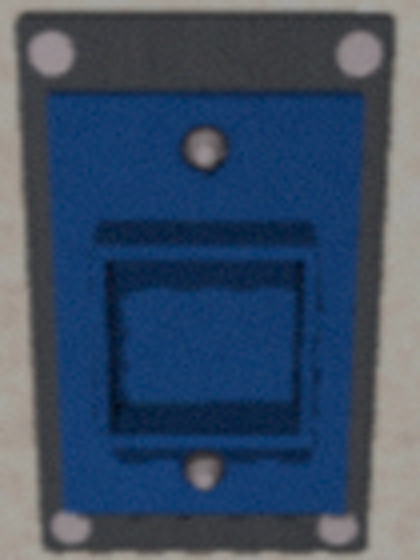

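```bash
cat > t2.py <<'E'
from h import *
def q(t,u,k,o,z): return px("wrist",((np.array(u)+.5)/k-.5+o),z,full=1,T=np.load(t+".npz")["T"])[:2]
J=lambda u,z:q("jar1",u,560/90,np.array([220,180]),z)
c=J((218,356),.075);print("lid",c.round(4),"diam",np.linalg.norm(J((53,356),.075)-J((382,356),.075)),np.linalg.norm(J((218,206),.075)-J((218,507),.075)))
ang=lambda v:np.rad2deg(np.arctan2(v[1],v[0]))
print("mark",ang(J((268,490),.075)-J((250,437),.075)),ang(J((259,463),.075)-c))
print("edge z0",ang(J((295,58),0)-J((78,122),0)),np.linalg.norm(J((295,58),0)-J((78,122),0)))
print("edge z0 inner",ang(J((270,64),0)-J((110,111),0)))
N=lambda u,z:q("nest2",u,4.,np.array([205,140]),z)
for us,z in (([(48,92),(362,93),(352,515),(63,515)],.020),([(107,260),(304,260),(301,436),(111,436)],.042)):
    P=np.array([N(u,z) for u in us]);v=P[0]-P[3]+P[1]-P[2];print("nest",P.mean(0).round(4),ang(v),np.linalg.norm(v)/2,np.linalg.norm(P[0]-P[1]),np.linalg.norm(P[2]-P[3]))
P=np.array([N(u,.026) for u in((204,150),(204,472))]);print(P.mean(0),np.linalg.norm(P[0]-P[1]))
E
python3 t2.py
```

```text
lid [0.4493 0.3254] diam 0.051558595658594 0.05239558838372395
mark -38.10402766331371 -36.111986445100115
edge z0 52.096283520307765 0.04376634649319901
edge z0 inner 52.02694801188099
nest [0.5325 0.0355] 81.3519653693394 0.13148636854261778 0.08454376038551688 0.08839183835330108
nest [0.5323 0.0353] 81.1825095824023 0.05209839964902582 0.05173447655526651 0.05265249405989821
[0.53221098 0.03768372] 0.098535126652838
```

Measurements:
- **Jar:** lid centre (0.4493, 0.3254), diameter 51.6–52.4 mm against 52 given. The mark is at about −37° and the body edge at 52°, which agree.
- **Nest:** collar at (0.532, 0.0355), inner width 52 mm, yaw 81°.
- **Camera bias:** about 1.1 mm along tool +y, which I correct for.

Now grasp the lid.

```bash
python3 - <<'E'
from h import *
c=np.array([.4484,.3248]);o=[np.pi,0,np.deg2rad(142)]
r.move_to([*c,.12],o); r.move_l([*c,.053],o,max_speed=.1); r.sleep(.2)
s=observe();print(s["tool_pos"],s["contact_force"].round(1))
hand.gripper_to(.04,90); s=observe();print(s["opening"],s["tool_pos"],s["contact_force"].round(1),s["wrist_torque"].round(2))
r.move_l([*c,.11],o,max_speed=.12);r.sleep(.2);s=observe();print(s["opening"],s["tool_pos"],s["contact_force"].round(1),s["wrist_torque"].round(2),s["time"]); shot("jarheld"); shot("scene_j","scene")
d=np.load("scene_j.npz")["im"]; cv2.imwrite("pics/scene_jc.png",cv2.resize(d[100:220,230:390,::-1],(800,600),interpolation=cv2.INTER_CUBIC))
E
```

```text
[0.44895074 0.32521473 0.05378388] [ 0.3 -0.   1.2]
0.049527924126499555 [0.44849667 0.32474803 0.05376398] [-0.7 -2.2  5.9] [-0.19  0.25  0.06]
0.04941048432065476 [0.44764311 0.3242616  0.10887408] [-0.7  0.5 -2.9] [-0.01 -0.01 -0.  ] 16.025
jarheld 16.075
scene_j 16.125
```

View pics/jarheld.png

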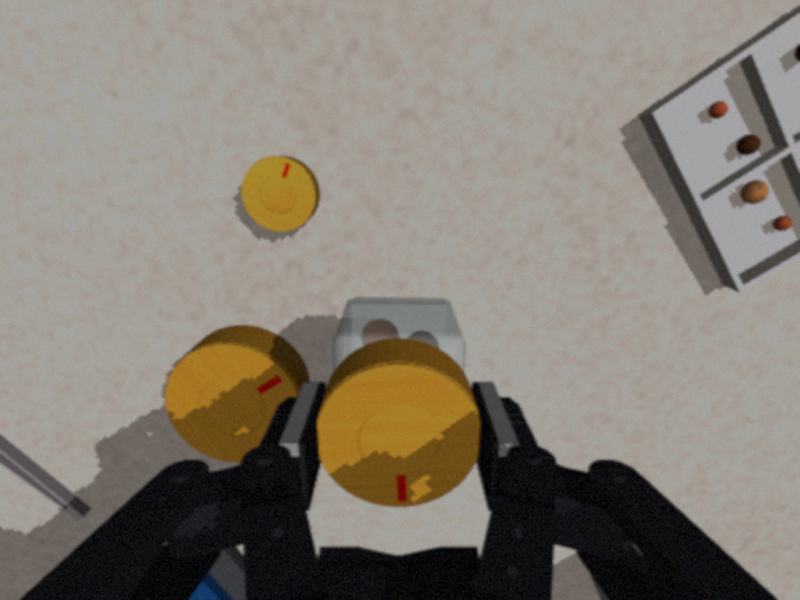

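View pics/scene_jc.png

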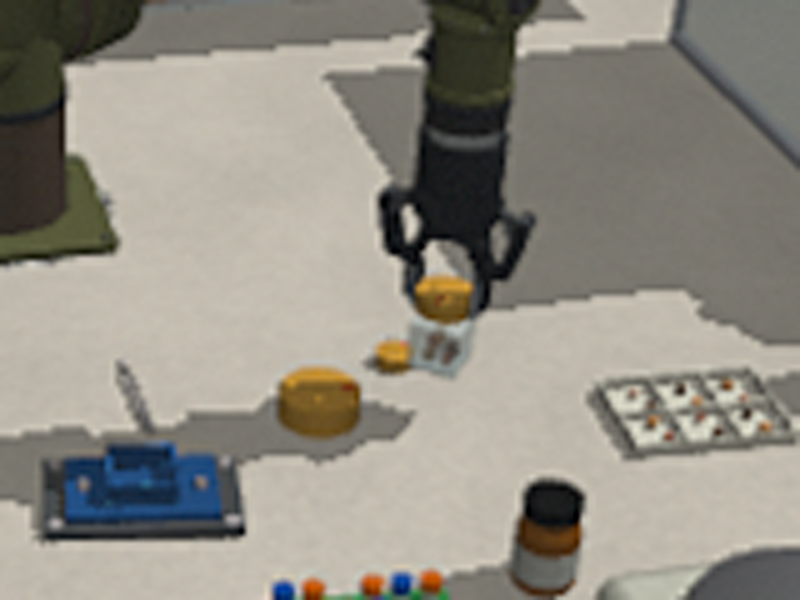

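The jar is held by its lid with the body square to the tool. Lid top ellipse centre is about (399,434), near body edge at y ≈ 299, red mark at (402,488). I'll check the offset and tilt in the hand before inserting.

```bash
python3 - <<'E'
from h import *
im=np.load("jarheld.npz")["im"];cv2.imwrite("pics/jhc.png",cv2.resize(im[180:330,200:310,::-1],None,fx=4,fy=4,interpolation=cv2.INTER_CUBIC))
s=observe();T=s["tool_pos"];y=s["eef_rot"][2];print(s["eef_rot"]);tx=np.array([np.cos(y),np.sin(y)]);ty=np.array([tx[1],-tx[0]])
f=lambda u,z:(lambda v:(round(v@tx*1e3,2),round(v@ty*1e3,2)))(wp("jarheld",u,z)[:2]-T[:2])
zt=T[2]+.0215; zb=T[2]-.0538
print("lid",f((399,434),zt),f((318,434),zt),f((480,434),zt),f((399,363),zt),f((399,507),zt))
print("mark",f((402,477),zt),f((402,500),zt))
print("bottom edge",f((348,299.5),zb),f((449,299.5),zb))
E
```

```text
[-3.14006652e+00 -4.40349144e-04  2.47837076e+00]
lid (np.float64(0.79), np.float64(1.03)) (np.float64(0.76), np.float64(-23.92)) (np.float64(0.83), np.float64(25.96)) (np.float64(24.9), np.float64(1.03)) (np.float64(-27.13), np.float64(1.04))
mark (np.float64(-15.23), np.float64(1.99)) (np.float64(-24.29), np.float64(2.01))
bottom edge (np.float64(19.98), np.float64(-22.02)) (np.float64(20.01), np.float64(23.43))
```

View pics/jhc.png

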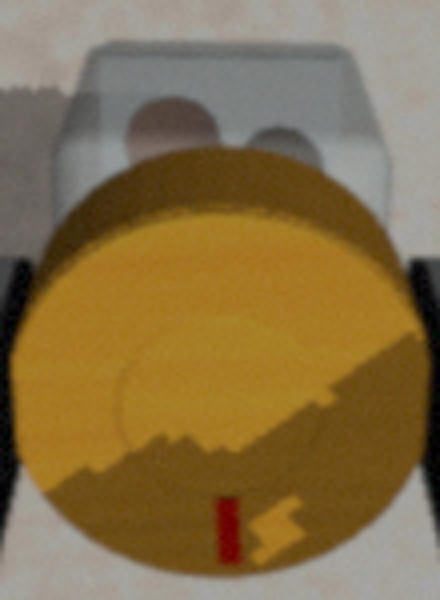

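```bash
cat >> t2.py <<'E'
a,b=J((295,58),0),J((78,122),0);n=(b-a)/np.linalg.norm(b-a);v=c-a;print("dist lid axis to bottom edge",abs(n[0]*v[1]-n[1]*v[0]))
E
python3 t2.py | tail -1
```

```text
dist lid axis to bottom edge 0.0198821775165973
```

The in-hand check shows the jar aligned with the tool and tilted less than 1°, with its axis about 1.2 mm along tool −x. Carry it over the collar and look.

```bash
python3 - <<'E'
from h import *
c=np.array([.4484,.3248]);r.move_l([*c,.14],max_speed=.2)
o=[np.pi,0,np.deg2rad(171.1)];p=[.5301,.0361]
r.move_to([*p,.14],o); r.move_l([*p,.105],o,max_speed=.12); r.sleep(.2)
s=observe();print(s["tool_pos"],s["eef_rot"],s["contact_force"].round(1),s["opening"],s["time"]); shot("over2")
im=np.load("over2.npz")["im"];cv2.imwrite("pics/over2c.png",cv2.resize(im[130:330,180:330,::-1],None,fx=3,fy=3,interpolation=cv2.INTER_CUBIC))
E
```

```text
[0.53095794 0.03640307 0.10591899] [3.14119124e+00 1.85400408e-03 2.98668652e+00] [-0.1 -0.2 -2.2] 0.049996800759462695 18.2167
over2 18.2667
```

View pics/over2c.png

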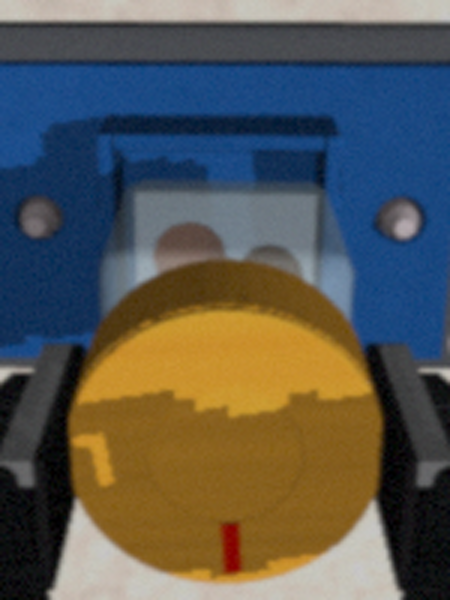

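The collar's top outer edge is at crop y 133 with its corners at x 100 and 337. The jar's bottom edge is at y 185, x 133–317. Pins are at (40,217) and (400,220).

```bash
python3 - <<'E'
from h import *
s=observe();T=s["tool_pos"];y=s["eef_rot"][2];tx=np.array([np.cos(y),np.sin(y)]);ty=np.array([tx[1],-tx[0]])
Tw=np.load("over2.npz")["T"]
def f(u,z):
    v=px("wrist",(np.array(u)+.5)/3-.5+[180,130],z,full=1,T=Tw)[:2]-T[:2];return (v@tx*1e3).round(2),(v@ty*1e3).round(2)
print("collar outer",f((100,133),.042),f((337,133),.042),"inner",f((113,151),.042),f((327,151),.042))
print("pins",f((38,222),.026),f((402,225),.026))
print("jar bottom",f((133,185),T[2]-.0538),f((317,185),T[2]-.0538),"lidtop",f((70,430),T[2]+.0215),f((383,430),T[2]+.0215),f((226,308),T[2]+.0215),f((226,582),T[2]+.0215))
im=np.load("over2.npz")["im"];cv2.imwrite("pics/o2cc.png",cv2.resize(im[165:225,205:300,::-1],None,fx=8,fy=8,interpolation=cv2.INTER_CUBIC))
E
```

```text
collar outer (np.float64(29.16), np.float64(-29.36)) (np.float64(29.14), np.float64(27.96)) inner (np.float64(24.64), np.float64(-26.4)) (np.float64(24.63), np.float64(25.71))
pins (np.float64(0.25), np.float64(-49.57)) (np.float64(-0.64), np.float64(48.68))
jar bottom (np.float64(19.2), np.float64(-20.73)) (np.float64(19.18), np.float64(22.46)) lidtop (np.float64(2.46), np.float64(-23.95)) (np.float64(2.44), np.float64(26.12)) (np.float64(24.0), np.float64(1.0)) (np.float64(-27.78), np.float64(1.01))
```

View pics/o2cc.png

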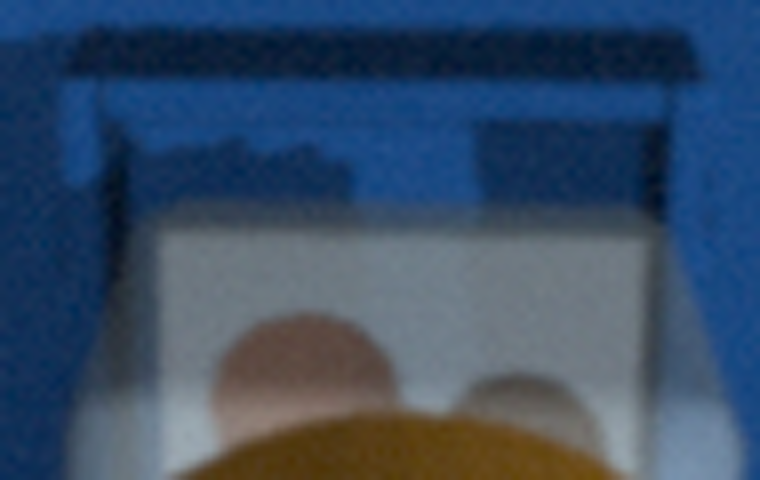

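The jar sits about 1.4 mm too far along tool +y relative to the collar. I'll shift it and insert slowly.

```bash
python3 - <<'E'
from h import *
o=[np.pi,0,np.deg2rad(171.0)];p=[.5297,.0347]
r.move_l([*p,.100],o,max_speed=.05)
for z in (.095,.092,.089,.084,.079,.0755,.0735,.0725):
    r.move_l([*p,z],o,max_speed=.05); s=observe(); print(z,s["tool_pos"].round(4),s["contact_force"].round(1),s["wrist_torque"].round(2),round(s["time"],2))
    if s["contact_force"][2]>8 or abs(s["contact_force"][:2]).max()>8: break
E
```

```text
0.095 [0.5292 0.0346 0.0945] [-0.5 -0.6 -2.2] [-0.03  0.02 -0.  ] 18.77
0.092 [0.5295 0.0347 0.0918] [-1.  -0.7 -2.5] [ 0.05  0.02 -0.03] 19.02
0.089 [0.5295 0.0347 0.0888] [-0.2 -0.1 -2.1] [ 0.   -0.   -0.02] 19.27
0.084 [0.5292 0.0347 0.0835] [ 0.5 -0.7 -1.9] [0.05 0.01 0.07] 19.52
0.079 [0.5293 0.0347 0.0785] [ 0.2  0.6 -2.4] [-0.02 -0.04  0.04] 19.77
0.0755 [0.5295 0.0347 0.0753] [ 0.2 -1.3 -2.7] [-0.01  0.04  0.  ] 20.02
0.0735 [0.5301 0.0347 0.0739] [-0.7  0.2  1. ] [-0.06  0.04  0.04] 20.27
0.0725 [0.5302 0.0346 0.0737] [-1.3 -0.   6.7] [-0.08  0.38  0.01] 20.52
```

The jar bottomed at tool z 0.0737, where 0.0738 was predicted. Now unscrew in steps about the lid's axis, watching the torque.

```bash
python3 - <<'E'
from h import *
tx=lambda a:np.array([np.cos(a),np.sin(a)])
s=observe(); L=s["tool_pos"][:2]-.0012*tx(s["eef_rot"][2])
r.sleep(.3); hand.gripper_to(.04,110)
for a in range(0,81,8):
    y=np.deg2rad(171+a); p=L+.0012*tx(y); z=.0732+.001*a/80
    r.move_l([*p,z],[np.pi,0,y]); s=observe()
    print(a,np.rad2deg(s["eef_rot"][2]).round(1),s["tool_pos"].round(4),s["contact_force"].round(1),s["wrist_torque"].round(2),s["qpos"][5].round(2),round(s["opening"],4),round(s["time"],2))
    if abs(s["wrist_torque"][2])>2 or np.abs(s["contact_force"]).max()>40: print("STOP");break
E
```

```text
0 171.0 [0.5303 0.0346 0.0739] [-2.8 -0.8  7.1] [-0.05  0.51 -0.01] 0.22 0.0493 21.28
8 179.0 [0.5309 0.0346 0.074 ] [-1.6  0.2  5.6] [0.04 0.19 0.05] 0.08 0.0491 21.57
16 -173.0 [0.5314 0.0345 0.0744] [-0.8 -0.6  8.1] [0.05 0.2  0.03] -0.06 0.0493 21.87
24 -165.0 [0.5318 0.0344 0.0747] [-0.3  0.5  7.9] [ 0.04  0.13 -0.  ] -0.2 0.0496 22.16
32 -157.0 [0.5321 0.0342 0.075 ] [-0.6  1.   8. ] [0.1  0.14 0.04] -0.34 0.0491 22.45
40 -149.0 [0.5324 0.0342 0.0752] [0.1 1.2 7.7] [0.12 0.08 0.06] -0.48 0.0493 22.74
48 -141.0 [0.5325 0.034  0.0752] [-1.1  0.2  6.7] [0.06 0.07 0.02] -0.62 0.0495 23.03
56 -133.0 [0.5325 0.0339 0.0752] [-0.6  0.6  6.3] [0.01 0.08 0.02] -0.76 0.0494 23.32
64 -125.0 [0.5326 0.0338 0.0752] [ 0.1 -0.6  5.9] [0.09 0.04 0.03] -0.9 0.0495 23.62
72 -117.0 [0.5326 0.0337 0.0752] [0.3 0.5 5.7] [0.04 0.07 0.01] -1.04 0.0493 23.91
80 -109.0 [0.5326 0.0336 0.0752] [-0.4  1.2  5.7] [ 0.11  0.1  -0.  ] -1.18 0.0494 24.2
```

The z torque stayed low (about 0.05), so I'll check by camera that the lid turned and the jar did not.

```bash
python3 - <<'E'
from h import *
shot("un1"); shot("un1s","scene")
im=np.load("un1.npz")["im"];cv2.imwrite("pics/un1c.png",cv2.resize(im[130:330,180:330,::-1],None,fx=3,fy=3,interpolation=cv2.INTER_CUBIC))
im=np.load("un1s.npz")["im"];cv2.imwrite("pics/un1sc.png",cv2.resize(im[140:220,210:310,::-1],None,fx=7,fy=7,interpolation=cv2.INTER_CUBIC))
E
```

```text
un1 24.25
un1s 24.3
```

View pics/un1c.png

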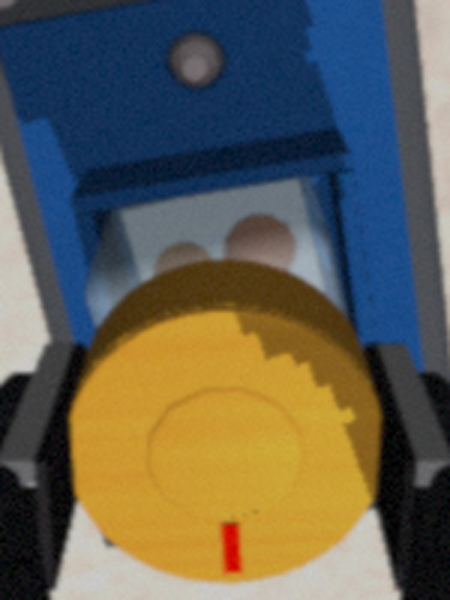

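View pics/un1sc.png

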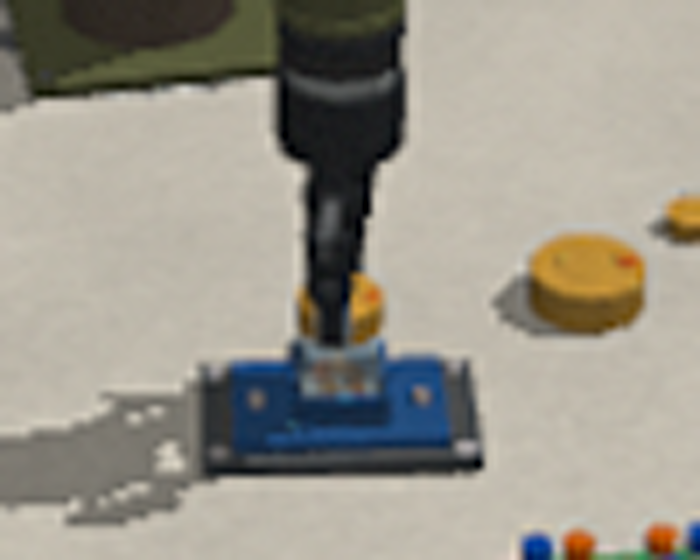

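The lid turned with the hand (mark still at (232,547) in the tool view). The jar and collar stayed with the dock, the jar shifted only a few degrees within its play. Lift slowly, using wrist weight to tell whether the jar comes along (−2.3 N with jar, about −0.4 N lid only).

```bash
python3 - <<'E'
from h import *
s=observe();y=np.deg2rad(251);p=[.5326,.0336]
for z in (.0755,.077,.079,.082,.086):
    r.move_l([*p,z],[np.pi,0,y],max_speed=.03); r.sleep(.1); s=observe()
    print(z,s["tool_pos"].round(4),s["contact_force"].round(2),s["wrist_torque"].round(2),round(s["time"],2))
    if s["contact_force"][2]<-4: print("STOP");break
shot("lift1")
im=np.load("lift1.npz")["im"];cv2.imwrite("pics/lift1c.png",cv2.resize(im[130:330,180:330,::-1],None,fx=3,fy=3,interpolation=cv2.INTER_CUBIC))
E
```

```text
0.0755 [0.5325 0.0336 0.0752] [ 0.47  0.57 -0.23] [ 0.05 -0.06 -0.  ] 24.65
0.077 [0.5326 0.0336 0.0769] [ 0.59  0.62 -0.88] [ 0.02 -0.02 -0.06] 25.0
0.079 [0.5327 0.0336 0.0791] [-0.72 -0.46 -0.76] [-0.03  0.04  0.01] 25.35
0.082 [0.5327 0.0336 0.0821] [ 0.04 -1.32 -1.54] [ 0.06 -0.02 -0.03] 25.7
0.086 [0.5327 0.0336 0.0861] [ 0.4   0.16 -0.6 ] [ 0.02 -0.01 -0.01] 26.08
lift1 26.1333
```

View pics/lift1c.png

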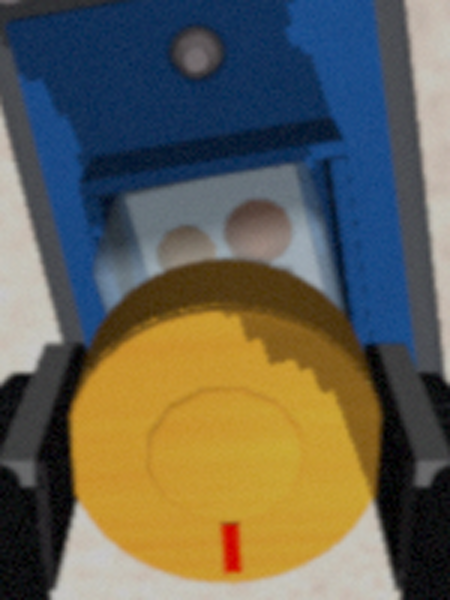

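The jar stays down in the collar and the wrist carries only the lid. Continue to 2 cm clear.

```bash
python3 - <<'E'
from h import *
r.move_l([.5326,.0336,.1095],[np.pi,0,np.deg2rad(251)],max_speed=.05); r.sleep(.5); s=observe()
print(s["tool_pos"].round(4),s["eef_rot"].round(3),s["contact_force"].round(2),s["opening"],s["time"])
shot("fin");shot("fins","scene");shot("fint","top")
im=np.load("fin.npz")["im"];a=cv2.resize(im[100:340,150:350,::-1],None,fx=2.3,fy=2.3,interpolation=cv2.INTER_CUBIC)
im=np.load("fins.npz")["im"];b=cv2.resize(im[140:220,240:290,::-1],None,fx=6.9,fy=6.9,interpolation=cv2.INTER_CUBIC)
cv2.imwrite("pics/finc.png",np.hstack([a,b[:a.shape[0]]]) if b.shape[0]>=a.shape[0] else a); print(a.shape,b.shape)
E
```

```text
[0.5325 0.0336 0.1094] [ 3.141 -0.    -1.902] [-0.43 -0.31 -0.37] 0.04894258068102645 27.25
fin 27.3
fins 27.35
fint 27.4
(552, 460, 3) (552, 345, 3)
```

View pics/finc.png

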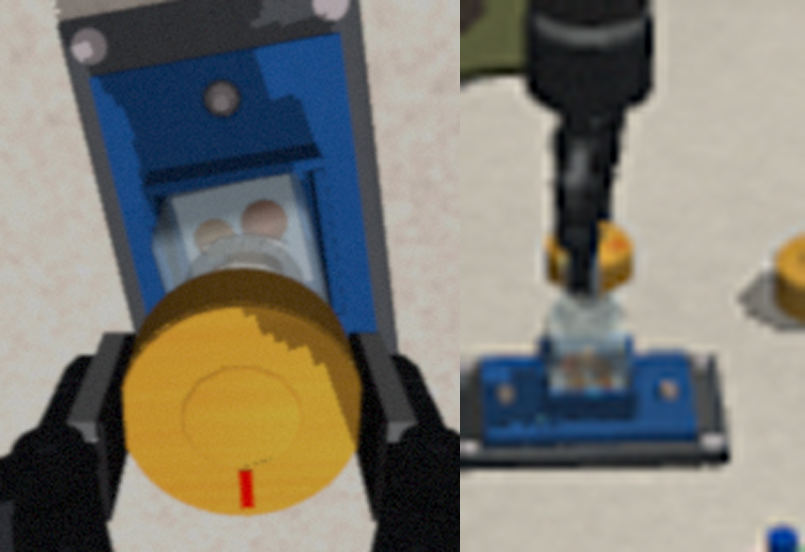

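View pics/fint.png

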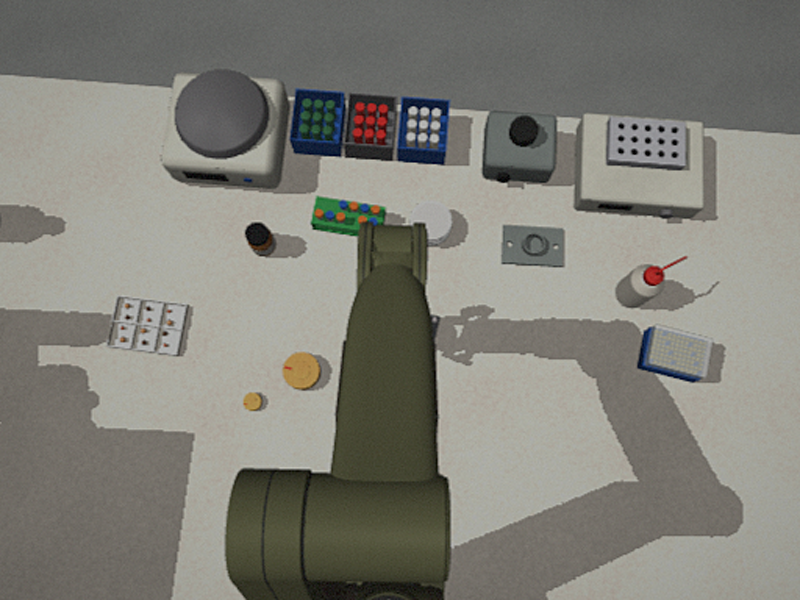

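The views show the open neck at (245,250) left below the lid, the jar in its collar, and the lid level. The top view shows nothing visible on the bench moved. Hand in.

```bash
python3 -c "
from h import *
hand_in()"
```

```text
the job is handed in; nothing more can be done
```

I finished the job and handed it in at about 27.4 s of the 59 s allowed. No verdict is reported, so what follows rests on my own checks.

- **Nest plate:** it is seated over both pins and let go. Contact came at tool z 0.0212 m, the height I predicted, and both pins showed proud of the plate afterwards.
- **Jar:** I carried it by its lid and stood it in the collar. It bottomed at 0.0737 m, against 0.0738 m predicted.
- **Lid:** I turned it 80° anticlockwise, and the pictures showed it turning with the hand while the jar stayed put. It then lifted off freely, with only about its own weight (0.4 N) on the wrist. It is held level about 2 cm above the open mouth.
- **Rest of the bench:** in the last top view, the bystanders not hidden behind the arm (such as the forceps) stand where they did at the start. I checked this by eye only.

**Checks that disagreed:**
- The wrist torque readings never showed the expected 0.4 N m to start the lid (about 0.05 N m at each step), so I relied on the pictures to confirm it had turned.
- The wrist camera read about 1 mm off to one side, which I corrected for.

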